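Close and latch the pipe clamp

TASK

Two clamp stands are bolted to the bench. On the one where a short capped tube sits flange to flange on the port, swing the open half of the hinged clamp ring fully shut around the two flanges, and only then swing the latch bolt fully home into the slot of the closed ring. Leave the other stand, whose port is open with a single flange, untouched.

Things in the scene. Friction and masses are not known exactly. Their poses are not given: they have to be found in the camera images.
- stand: Fixed stand to work on: base 130 x 110 x 10 mm, upright pipe, two 64 mm flanges face to face 100 mm high, the upper with a short capped tube (top at 128 mm). Aluminium clamp ring 82 mm across, 86 to 114 mm high, its +x half fixed. Origin: centre of the underside on the pipe's axis; x along the 130 mm side, y along the 110 mm side, z up.
- jaw (a joint): Ring's moving half (-x side when shut) on an upright hinge at stand (0, 50) mm. 0 = shut on its stop; opens clockwise from above, to 1.75 rad; starts 0.9 to 1.5. Stiff (0.08 N m), stays where left. Handle: upright 12 mm steel pin, free from 120 to 165 mm high, at hinge + (-58, -50) mm in the stand's axes when shut, that offset turned clockwise by the joint value when open.
- latch (a joint): Swing bolt on an upright pivot at stand (10, -64) mm. 0 = home on its stop, along the stand's -x in the shut half's slot; swings out anticlockwise from above, to 1.6 rad (at 1.57 it points to -y); starts 0.75 to 1.15. Stiff (0.05 N m), stays where left. Handle: upright 12 mm steel pin, free from 120 to 165 mm high, 50 mm from the pivot along the bolt.
- spare_stand: The other stand, left of the hanging red hose, to be left alone: same but open, with one flange and no capped tube; at most 165 mm high; same origin and axes. The red hose (solid) rises straight from the bench edge at (0.2, 0.32) m to (0.57, 0) at 0.29 m high, then to the wall; its tail hangs to 0.32 m high from (0.44, -0.39) to (0.62, -0.30). Cross it above 0.4 m.

How it is judged:
By the outcome, as a careful person would: the job done as asked, in the order asked, and still so for the second after the job is handed in, with the robot touching nothing.
It also fails if it takes over 48 s, if anything falls off the work surface, if the arm or the gripper's body presses on something with over 40 N, if the wrist force passes 120 N, or if a joint passes its speed limit or range.

ROBOT

A 6-joint arm with a two-finger parallel gripper is mounted at the origin on the work surface; the furniture and walls round the work are solid. World frame = base frame: x ahead of the robot, y to its left, z up, the work surface at z = 0. Lengths are in m, angles in rad, forces in N, time in s.
With the tool pointing down it reaches from about 0.375 to 0.975 m from the base axis. Payload 3.8 kg.
Tool frame: the origin (TCP) lies at the very end of the fingers, on their centre line; the grasp point (between the pads) lies bot.hold_point_z behind it (bot.hold_point_z is the distance from the TCP to the grasp point, in m); z points along the fingers, y is the line along which they close (so a half turn about z gives the same grasp; the last joint's range is limited). The gripper opens to 85 mm and grips with 20 to 120 N. Pads are 22 mm wide; open, the fingers measure 114 mm over their backs; the gripper's body (76 mm by 85 mm) begins 54 mm behind the grasp point. The pads swing forward as they close: fully open they stand 13 mm farther back than shut.
Start: joints at [1.083, 0.264, 1.604, -0, 1.274, -0.037], TCP at [0.294, 0.608, 0.231] pointing down, gripper open.
Joint ranges: [-2.63, 2.63], [-0.94, 2.18], [0.31, 2.57], [-1.31, 4.45], [0, 2.66], [-2.55, 2.55]. Speed limits (rad/s): [2.57, 2.57, 3.14, 3.14, 3.14, 3.14].

INTERFACE

Orientations are given as a rotation vector (axis times angle).
In Python, from workcell import bot, imaging gives the robot as it stands (bot), with the cameras (imaging).
- The arm moves only by the shell command python3 jog.py 'ROWS' [OPENING] [FORCE]. ROWS is a JSON list of rows, 1 to 5 of them, each an object with the fields d (a list: dx, dy, dz in m), spin (a turn about the tool's z in rad); a field left out counts as zero; each row shifts and turns the commanded pose from where the row before left it, along the tool's axes as they then stand; what a row does not reach is not made up. A row lasts 1/8 s, in which the tool goes at most 0.0625 m and 0.188 rad, less where a joint would pass 70% of its speed; a pose out of reach is approached as far as the arm can. OPENING is the opening from 0.0 (shut) to 1.0 (fully open), set as the command begins (- or left out keeps the last). The fingers move at their own pace and stop on an object; FORCE is the grip in N (left out, the last holds). Time passes only in rows, so rows that do not move let the fingers close. It prints the time, the measured TCP pose, the force, the opening and the grip force at its end. Input that does not fit is refused with a message, and nothing moves.
- bot.read_state(): the state, without advancing time (a new reading comes with each control period).
- imaging.read_camera(name): name is "scene" or "top" or "wrist"; returns the picture (480x640x3 uint8, red, green, blue); there is no depth.
- imaging.camera_info(name): a dict with "intrinsics" (3x3 intrinsics, pixels), "k1" (the pictures are not rectified: a ray, as slopes to the right and down, at radius r is drawn at 1 + k1 r^2 times it, then the intrinsics apply), "extrinsics" (4x4, takes a point from camera to world coordinates). Camera axes: x right, y down, z forward; pixel columns grow to the right and rows downward; lengths in m; the calibration is good to about 2 mm. A picture is of the moment at which its call begins: read the wrist's pose just before it. camera_info takes no time and is no camera call; for the wrist camera it gives the pose at the moment of the call.
- bot.finish_job(): hands the job in; it is judged then, once.
The state is a dict: "time": time; "q": joint angles; "joint_vel": joint speeds; "joint_torque": joint torques, N m; "tool_pos": TCP position; "tcp_rot": TCP orientation; "wrist_force": force on the tool from outside, world axes, zero at the start; "torque": the same for the moment, N m; "width": opening from 0.0 (shut) to 1.0 (fully open); "grip_force": force on a finger pad.
Only numpy, scipy, OpenCV 4.12 (cv2) and the standard library are available. Lean on these libraries where they do the work, as an engineer would, in place of code of your own. Each camera call takes 0.05 s, during which the arm holds its last target. There are 200 camera calls.

## Working session

There is one attempt and no reset: what is moved stays moved. The work goes in short steps, Python scripts to look and compute and a shell command to move; the robot and the scene stay as the last step left them, time stands still between calls to the robot, and variables do not carry over. Pictures are saved under pics/ and viewed, at most 10 in all, crops included, and the job is handed in when it is done.

```bash
ls; mkdir -p pics; python3 - <<'E'
from workcell import bot, imaging
import cv2
for n in("scene","top"):
    cv2.imwrite(f"pics/{n}0.png",imaging.read_camera(n)[:,:,::-1]); i=imaging.camera_info(n); print(n,i)
s=bot.read_state();print(s["time"],s["tool_pos"],s["tcp_rot"],s["width"],bot.hold_point_z)
E
```

```text
jog.py
pics
workcell.py
scene {'intrinsics': array([[433.17769142,   0.        , 316.39448909],
       [  0.        , 433.17769142, 245.5267608 ],
       [  0.        ,   0.        ,   1.        ]]), 'k1': -0.09300717691346844, 'extrinsics': array([[-0.99811212, -0.05455484,  0.02821288,  0.48252796],
       [-0.0613422 ,  0.86263033, -0.50210163,  0.39900133],
       [ 0.00305479, -0.50288437, -0.8643483 ,  0.76241445],
       [ 0.        ,  0.        ,  0.        ,  1.        ]])}
top {'intrinsics': array([[493.11336037,   0.        , 309.09917831],
       [  0.        , 493.11336037, 248.76629697],
       [  0.        ,   0.        ,   1.        ]]), 'k1': -0.12407875840620303, 'extrinsics': array([[ 9.65454839e-03, -9.84940469e-01,  1.72624047e-01,
         3.61512252e-01],
       [-9.99951715e-01, -9.82592910e-03, -1.38294712e-04,
        -9.32859963e-03],
       [ 1.83240371e-03, -1.72614377e-01, -9.84987776e-01,
         8.63873483e-01],
       [ 0.00000000e+00,  0.00000000e+00,  0.00000000e+00,
         1.00000000e+00]])}
0.1 [0.29377858 0.60698548 0.23007886] [-0.70201156 -3.06159972  0.00308969] 0.9977711843720288 0.0187
```

View pics/scene0.png

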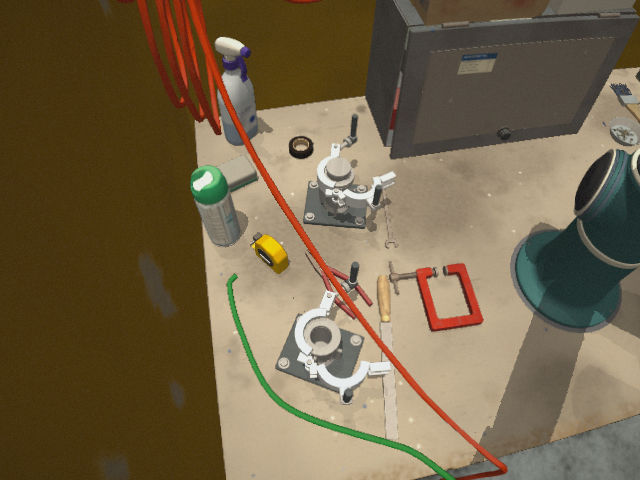

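View pics/top0.png

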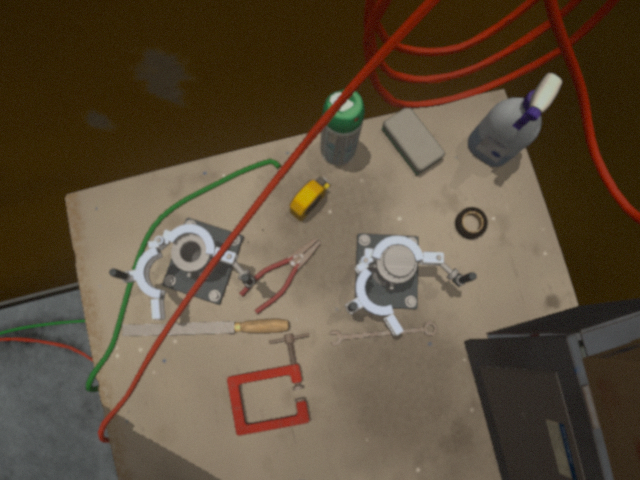

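```bash
cat > h.py <<'E'
from workcell import bot, imaging
import numpy as np, cv2
def D(i): return np.array([i["k1"],0,0,0,0.])
def ray(i,u,v):
    K=i["intrinsics"];p=np.array([(u-K[0,2])/K[0,0],(v-K[1,2])/K[1,1]]);s=p.copy()
    for _ in range(30): s=p/(1+i["k1"]*(s@s))
    E=i["extrinsics"];return E[:3,3],E[:3,:3]@np.array([*s,1.])
def onz(i,u,v,z):
    o,d=ray(i,u,v);return (o+d*(z-o[2])/d[2])[:2]
def proj(i,P):
    E=np.linalg.inv(i["extrinsics"]);P=np.atleast_2d(P)@E[:3,:3].T+E[:3,3];s=P[:,:2]/P[:,2:]
    s=s*(1+i["k1"]*(s**2).sum(1,keepdims=True));K=i["intrinsics"];return s*K[0,0]+K[:2,2]
E
python3 - <<'E'
import cv2,numpy as np
a=cv2.imread("pics/top0.png")[220:350,330:490];b=cv2.imread("pics/scene0.png")[105:235,290:410]
o=np.zeros((520,800,3),np.uint8)
a=cv2.resize(a[:,:],None,fx=4,fy=4,interpolation=cv2.INTER_CUBIC)
cv2.imwrite("pics/t1.png",a);cv2.imwrite("pics/s1.png",cv2.resize(b,None,fx=4.5,fy=4.5,interpolation=cv2.INTER_CUBIC))
E
```

```text
(no output)
```

View pics/t1.png

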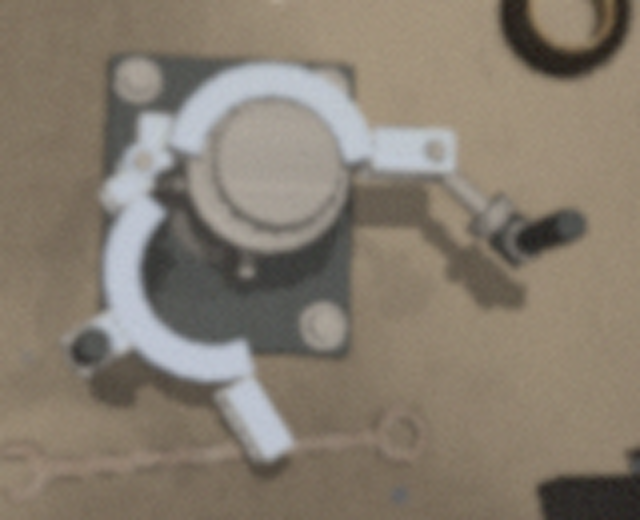

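View pics/s1.png

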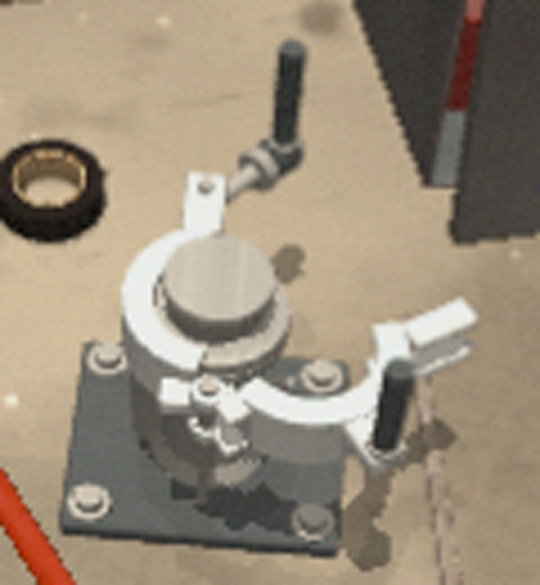

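```bash
cat > m.py <<'E'
from h import *
from scipy.optimize import least_squares
t,s=imaging.camera_info("top"),imaging.camera_info("scene")
T=lambda x,y:(330+x/4,220+y/4); S=lambda x,y:(290+x/4.5,105+y/4.5)
for n,a,b,z in [("cap",T(279,163),S(221,280),.128),("jawpin",T(89,346),S(399,371),.165),("latchpin",T(570,223),S(292,50),.165),("piv",T(436,151),S(207,188),.114),("hinge",T(145,160),S(209,385),.118)]:
    print(n,onz(t,*a,z),onz(s,*b,z))
for n,a,z in [("c1",(108,60),.01),("c2",(354,68),.01),("c3",(350,356),.01)]: print(n,onz(t,*T(*a),z))
for n,a,z in [("c1",(84,343),.01),("c2",(62,530),.01),("c3",(335,552),.01)]: print(n,onz(s,*S(*a),z))
E
python3 m.py
cat > d.py <<'E'
import sys
from h import *
from scipy.spatial.transform import Rotation as Ro
s=bot.read_state();R=Ro.from_rotvec(s["tcp_rot"]).as_matrix();p=s["tool_pos"]
x,y,z,a=map(float,sys.argv[1:5])   # target TCP and y-axis angle deg (mod 180)
c=np.degrees(np.arctan2(R[1,1],R[0,1]));e=(a-c+90)%180-90
print("t",s["time"],"pos",p,"yang",c,"q",np.round(s["q"],2))
print("delta tool",R.T@(np.array([x,y,z])-p),"turn",-np.radians(e),"tilt",R[2,2],"F",s["wrist_force"],"M",s["torque"],"g",s["width"],s["grip_force"])
E
python3 d.py .4015 -.0713 .43 71
python3 - <<'E'
from h import *
t,s=imaging.camera_info("top"),imaging.camera_info("scene")
print("cab bottom",onz(s,391,157,0));
o,d=ray(s,408,28);o2,d2=ray(t,467,340)
A=np.stack([d,-d2],1);k=np.linalg.lstsq(A,o2-o,rcond=None)[0];print(o+k[0]*d,o2+k[1]*d2)
E
```

```text
t 0.1 pos [0.29377858 0.60698548 0.23007886] yang 64.17114272416393 q [ 1.08  0.26  1.61  0.    1.27 -0.04]
delta tool [-0.39246157 -0.56399807 -0.19880557] turn -0.11918604361211006 tilt -0.9999979199992465 F [0.03524173 0.83711619 0.48779415] M [0.04922875 0.017348   0.02377233] g 0.9977711843720288 0.0
cab bottom [ 0.34853399 -0.29309874]
[ 0.3885054  -0.16260018  0.40998348] [ 0.35715707 -0.15625613  0.40823737]
```

```bash
python3 - <<'E'
from h import *
t,s=imaging.camera_info("top"),imaging.camera_info("scene")
for h in (0,.1,.15,.2,.25,.3): print(h,proj(s,[.3485,-.293,h]).round(),proj(t,[.3485,-.293,h]).round(),proj(s,[.42,-.30,h]).round())
E
python3 jog.py '[{"d": [0, 0, -0.06]}, {"d": [0, 0, -0.06]}, {"d": [0, 0, -0.06]}, {"d": [0, 0, -0.03]}]' 0.5
```

```text
0 [[391. 157.]] [[470. 343.]] [[360. 153.]]
0.1 [[398. 126.]] [[490. 344.]] [[364. 121.]]
0.15 [[402. 108.]] [[503. 344.]] [[367. 103.]]
0.2 [[406.  88.]] [[517. 344.]] [[369.  84.]]
0.25 [[411.  67.]] [[533. 345.]] [[372.  62.]]
0.3 [[416.  43.]] [[551. 346.]] [[375.  38.]]
time: 0.6
tool_pos: [0.2943, 0.6081, 0.446]
tcp_rot: [0.702, 3.061, 0.008]
wrist_force: [-0.4, 0.0, -0.4]
width: 0.494
grip_force: 0.0
```

```bash
python3 jog.py '[{"d": [-0.033, -0.047, 0], "spin": -0.024}, {"d": [-0.033, -0.047, 0], "spin": -0.024}, {"d": [-0.033, -0.047, 0], "spin": -0.024}, {"d": [-0.033, -0.047, 0], "spin": -0.024}, {"d": [-0.033, -0.047, 0], "spin": -0.024}]'
python3 d.py .4015 -.0713 .43 71
```

```text
time: 1.23
tool_pos: [0.3536, 0.325, 0.4408]
tcp_rot: [-0.515, -3.099, 0.001]
wrist_force: [0.8, 0.4, -0.2]
width: 0.502
grip_force: 0.0
t 1.225 pos [0.35361588 0.32495855 0.44079044] yang 71.12584319001974 q [ 0.69 -0.17  1.68 -0.    1.63 -0.55]
delta tool [-0.17349505 -0.35945631  0.01099038] turn 0.0021963780070572707 tilt -0.9999998531420631 F [ 0.83911651  0.40599006 -0.24985925] M [ 0.00554614 -0.00224298 -0.00743631] g 0.5016154316339008 0.0
```

```bash
python3 jog.py '[{"d": [-0.025, -0.051, 0]}, {"d": [-0.025, -0.051, 0]}, {"d": [-0.025, -0.051, 0]}, {"d": [-0.025, -0.051, 0]}, {"d": [-0.025, -0.051, 0]}]'
python3 jog.py '[{"d": [-0.024, -0.050, 0]}, {"d": [-0.024, -0.050, 0]}, {}]'
python3 d.py .4015 -.0713 .18 71
```

```text
time: 1.85
tool_pos: [0.3887, 0.0433, 0.441]
tcp_rot: [0.517, 3.099, 0.0]
wrist_force: [0.8, 0.9, 0.2]
width: 0.504
grip_force: 0.0
time: 2.22
tool_pos: [0.4017, -0.0685, 0.4404]
tcp_rot: [-0.528, -3.095, 0.001]
wrist_force: [-1.2, 1.0, -1.0]
width: 0.502
grip_force: 0.0
t 2.225 pos [ 0.40170744 -0.06848669  0.44042304] yang 70.63719387056656 q [-0.23 -0.31  1.79 -0.    1.66 -1.46]
delta tool [-0.00109791 -0.00242083  0.26042475] turn -0.00633216150503019 tilt -0.9999983670208255 F [-1.24303872  0.97979318 -1.03235214] M [ 0.00528127 -0.01148447 -0.02958671] g 0.5024076659229557 0.0
```

```bash
for i in 1 2 3; do python3 jog.py '[{"spin": 0.185}, {"spin": 0.185}, {"spin": 0.185}, {"spin": 0.185}, {"spin": 0.185}]' >/dev/null; done
python3 jog.py '[{"spin": 0.18}, {"spin": 0.18}, {}, {}]'
python3 d.py .4015 -.0713 .20 71
```

```text
time: 4.6
tool_pos: [0.4019, -0.0644, 0.4412]
tcp_rot: [-3.101, 0.501, 0.0]
wrist_force: [-0.4, -0.3, -0.2]
width: 0.499
grip_force: 0.0
t 4.6 pos [ 0.40194938 -0.06444085  0.44116716] yang -108.35021924520079 q [-0.22 -0.31  1.79  0.    1.66  1.67]
delta tool [0.00180687 0.00668913 0.24116559] turn 0.011340813587340402 tilt -0.9999999409907762 F [-0.4198844  -0.27181826 -0.15542891] M [-0.05075677 -0.00417199 -0.01578675] g 0.49915940334426734 0.0
```

```bash
python3 jog.py '[{"d": [0.002, 0.006, 0.06], "spin": 0.01}, {"d": [0, 0, 0.06]}, {"d": [0, 0, 0.06]}, {"d": [0, 0, 0.055]}, {}]'
python3 d.py .4015 -.0713 .133 71
python3 - <<'E'
from h import *
i=imaging.camera_info("wrist");cv2.imwrite("pics/w1.png",imaging.read_camera("wrist")[:,:,::-1])
print(proj(i,[[.4015,-.0713,.165],[.4015,-.0713,.12]]))
E
```

```text
time: 5.22
tool_pos: [0.3977, -0.0702, 0.2014]
tcp_rot: [-3.097, 0.52, 0.018]
wrist_force: [0.3, 0.4, 0.1]
width: 0.497
grip_force: 0.0
t 5.225 pos [ 0.39767127 -0.07016576  0.2014146 ] yang -109.04627750024262 q [-0.24 -0.24  2.17  0.    1.22  1.67]
delta tool [ 0.00476155 -0.0002436   0.06836499] turn -0.0008076947488265136 tilt -0.9999357739594934 F [0.25550247 0.41163103 0.13147929] M [0.0041819  0.00520201 0.03365206] g 0.49736272701891027 0.0
[[322.37428859 264.6240372 ]
 [322.68122713 239.12582475]]
```

View pics/w1.png

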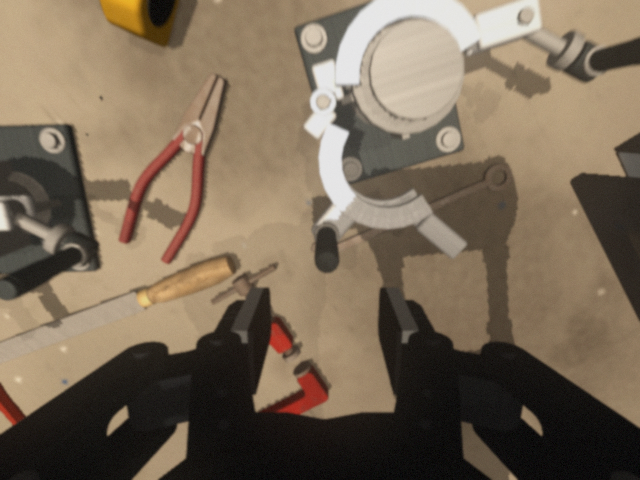

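```bash
python3 jog.py '[{"d": [0.005, 0, 0.02]}, {"d": [0, 0, 0.025]}, {"d": [0, 0, 0.024]}, {}, {}]'
python3 d.py .4015 -.0713 .133 71
python3 jog.py '[{}, {}, {}, {}]' 0.0 25
python3 d.py .4015 -.0713 .133 71
```

```text
time: 5.9
tool_pos: [0.4091, -0.0736, 0.1402]
tcp_rot: [3.098, -0.522, 0.007]
wrist_force: [-0.4, 0.5, 0.1]
width: 0.501
grip_force: 0.0
t 5.9 pos [ 0.4091034  -0.07357371  0.14022888] yang -109.12567159342707 q [-0.24 -0.17  2.23  0.    1.07  1.67]
delta tool [-0.007962    0.00034633  0.00719199] turn -0.002193383081529815 tilt -0.9999892074820691 F [-0.39563599  0.54526794  0.08371828] M [-0.00644151  0.02652065 -0.00037215] g 0.5013306273830966 0.0
time: 6.4
tool_pos: [0.4078, -0.0734, 0.1388]
tcp_rot: [3.098, -0.522, 0.004]
wrist_force: [-1.1, 0.7, 5.8]
width: 0.128
grip_force: 24.4
t 6.4 pos [ 0.40781128 -0.07337509  0.13878866] yang -109.14411784389307 q [-0.24 -0.17  2.23 -0.    1.07  1.67]
delta tool [-0.00665642  0.00011015  0.00577294] turn -0.0025153308868092845 tilt -0.9999972026777901 F [-1.09320685  0.69997645  5.82415481] M [-0.00255894  0.15724388 -0.00173555] g 0.12837758504642313 24.4488725066185
```

```bash
python3 jog.py '[{"d": [-0.006, 0, 0.003]}, {}, {}]' 0.3
python3 jog.py '[{}, {}, {}]' 0.0 30
python3 d.py .4015 -.0713 .133 71
python3 jog.py '[{"d": [0.001, 0.014, 0], "spin": -0.18}, {"d": [0.001, 0.014, 0], "spin": -0.18}, {}, {}]'
python3 d.py .4015 -.0713 .133 71
```

```text
time: 6.78
tool_pos: [0.4007, -0.0709, 0.1339]
tcp_rot: [-3.098, 0.522, 0.001]
wrist_force: [-0.1, -0.0, 0.2]
width: 0.3
grip_force: 0.0
time: 7.15
tool_pos: [0.401, -0.071, 0.1342]
tcp_rot: [-3.098, 0.522, 0.001]
wrist_force: [-0.3, 0.8, 0.5]
width: 0.131
grip_force: 29.2
t 7.15 pos [ 0.40098803 -0.07104535  0.13420335] yang -109.14696958455609 q [-0.24 -0.17  2.25  0.    1.07  1.67]
delta tool [5.67589545e-04 7.26291427e-05 1.20314929e-03] turn -0.0025651031507917177 tilt -0.9999999401797792 F [-0.33115028  0.75571398  0.45560037] M [-0.02504121  0.10486861  0.04521802] g 0.13138990817470783 29.17676031589508
time: 7.65
tool_pos: [0.3969, -0.0986, 0.1343]
tcp_rot: [3.141, 0.035, 0.002]
wrist_force: [4.5, -0.4, -4.1]
width: 0.128
grip_force: 29.4
t 7.65 pos [ 0.39688578 -0.0986494   0.13425997] yang -88.72001465102088 q [-0.3  -0.17  2.25  0.    1.07  1.24]
delta tool [ 0.00522234 -0.02723987  0.00125884] turn 0.353952516595897 tilt -0.9999990803886487 F [ 4.48480623 -0.3670107  -4.08408462] M [-0.17380788 -0.63172538 -0.03468473] g 0.1281658460963859 29.391356706619263
```

```bash
python3 jog.py '[{"d": [0.001, 0.014, 0], "spin": -0.18}, {"d": [0.001, 0.014, 0], "spin": -0.18}, {"d": [0.001, 0.014, 0], "spin": -0.18}, {}, {}]'
python3 d.py .4144 -.144 .133 128.8
```

```text
time: 8.28
tool_pos: [0.4089, -0.1379, 0.1342]
tcp_rot: [-3.018, -0.872, -0.004]
wrist_force: [6.5, 1.4, -4.7]
width: 0.132
grip_force: 30.1
t 8.275 pos [ 0.40889321 -0.13792294  0.13423832] yang -57.74927708188228 q [-0.38 -0.12  2.2   0.    1.06  0.62]
delta tool [0.00141131 0.00807775 0.00124379] turn -0.11430644870425206 tilt -0.9999970095780988 F [ 6.54267108  1.35152045 -4.7469953 ] M [ 0.19926506 -0.91117004 -0.10254534] g 0.13189582635666425 30.089927315711975
```

```bash
python3 jog.py '[{"d": [0.001, 0.006, 0], "spin": -0.08}, {"d": [0.0005, 0.004, 0], "spin": -0.03}, {}, {}]'
python3 d.py .4144 -.144 .133 128.8
python3 jog.py '[{"d": [0, 0.002, 0]}, {}, {}]'
python3 d.py .4144 -.144 .133 128.8
```

```text
time: 8.78
tool_pos: [0.4139, -0.1451, 0.1342]
tcp_rot: [-2.963, -1.039, 0.001]
wrist_force: [-1.3, 4.9, 1.8]
width: 0.13
grip_force: 30.8
t 8.775 pos [ 0.41390321 -0.14506346  0.13418798] yang -51.36275556782672 q [-0.39 -0.11  2.19  0.    1.06  0.5 ]
delta tool [ 0.00105206 -0.00051758  0.00118925] turn -0.002840620534528992 tilt -0.9999970061351423 F [-1.2739354   4.89928943  1.78818131] M [ 0.7886056   0.24782717 -0.0565123 ] g 0.13018555233752374 30.848884284496307
time: 9.15
tool_pos: [0.4139, -0.1451, 0.1342]
tcp_rot: [-2.959, -1.037, 0.004]
wrist_force: [-5.3, 10.3, 7.2]
width: 0.127
grip_force: 31.6
t 9.15 pos [ 0.41391949 -0.1450973   0.13415027] yang -51.38241464099268 q [-0.4  -0.1   2.19  0.    1.06  0.5 ]
delta tool [ 0.00106043 -0.00054996  0.00115374] turn -0.0031837360891661002 tilt -0.9999787613036165 F [-5.30249598 10.27713623  7.24785509] M [ 1.55733724  0.7263868  -0.07641535] g 0.12704110269497315 31.572949290275574
```

```bash
python3 jog.py '[{"d": [0, 0.003, 0]}, {}, {}]'
python3 jog.py '[{}, {}, {"d": [0, 0, -0.04]}, {"d": [0, 0, -0.05]}, {}]' 0.4
python3 d.py .4458 -.2455 .21 136.2
python3 - <<'E'
from h import *
for n in("top","scene"): cv2.imwrite(f"pics/{n}2.png",imaging.read_camera(n)[:,:,::-1])
a=cv2.imread("pics/top2.png")[220:350,330:490];b=cv2.imread("pics/scene2.png")[95:225,290:410]
cv2.imwrite("pics/c2.png",np.hstack([cv2.resize(a,(400,325)),cv2.resize(b,(300,325))]))
i=imaging.camera_info("wrist");cv2.imwrite("pics/w2.png",imaging.read_camera("wrist")[:,:,::-1])
print(proj(i,[[.4458,-.2455,.165],[.4144,-.144,.165]]))
E
```

```text
time: 9.52
tool_pos: [0.4139, -0.1451, 0.1341]
tcp_rot: [-2.954, -1.034, 0.008]
wrist_force: [-11.3, 18.8, 14.5]
width: 0.125
grip_force: 33.2
time: 10.15
tool_pos: [0.421, -0.1519, 0.2294]
tcp_rot: [2.957, 1.038, 0.011]
wrist_force: [0.7, -0.5, -0.2]
width: 0.405
grip_force: 0.0
t 10.15 pos [ 0.42103178 -0.15194625  0.22942044] yang -51.329511438838935 q [-0.4  -0.19  2.07 -0.    1.24  0.49]
delta tool [-0.03920595  0.08832967  0.02009188] turn -0.13141476567431512 tilt -0.9999452898427994 F [ 0.70309405 -0.54180041 -0.18156175] M [-0.03390634 -0.04720883  0.00812857] g 0.4052807190931958 0.0
[[481.48231035 319.70328485]
 [309.97596776 255.39834533]]
```

View pics/w2.png

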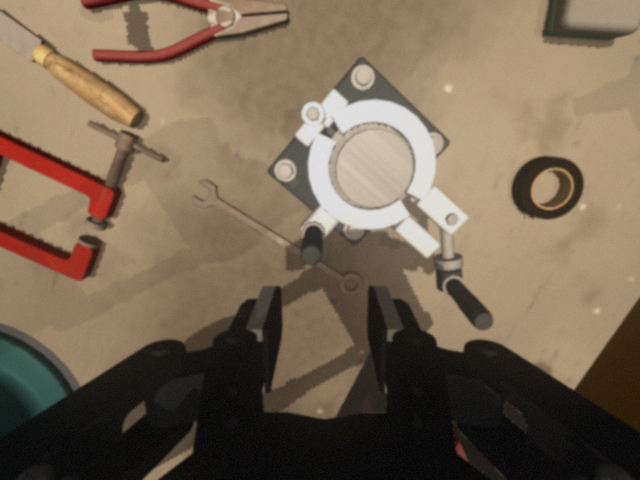

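```bash
python3 jog.py '[{"d": [-0.02, 0.044, 0], "spin": -0.06}, {"d": [-0.02, 0.044, 0], "spin": -0.07}, {"d": [0, 0, 0.01]}, {}, {}]' 0.4
python3 d.py .4458 -.2455 .133 136.2
```

```text
time: 10.92
tool_pos: [0.4435, -0.2417, 0.2132]
tcp_rot: [-2.888, -1.232, 0.002]
wrist_force: [0.2, -0.1, 0.6]
width: 0.402
grip_force: 0.0
t 10.925 pos [ 0.44345054 -0.24166582  0.21323806] yang -43.81106746035406 q [-0.55 -0.05  1.98  0.    1.21  0.22]
delta tool [-0.00111665  0.00453254  0.08022828] turn -0.00019316362301246128 tilt -0.9999973614666738 F [ 0.18933104 -0.06249522  0.61061233] M [-0.04493637  0.00420529 -0.02368412] g 0.4019452357034714 0.0
```

```bash
python3 jog.py '[{}, {}]';python3 d.py .4458 -.2455 .133 136.2
```

```text
time: 11.18
tool_pos: [0.4444, -0.2424, 0.2147]
tcp_rot: [2.889, 1.233, 0.001]
wrist_force: [-0.1, -0.4, -0.2]
width: 0.402
grip_force: 0.0
t 11.175 pos [ 0.44442575 -0.24242965  0.21473563] yang -43.79016469303758 q [-0.55 -0.05  1.98 -0.    1.21  0.22]
delta tool [-0.00128008  0.00304925  0.08173795] turn 0.00017165848943871725 tilt -0.9999996426134676 F [-0.14747794 -0.36399219 -0.20389263] M [-0.02830396  0.00881358  0.03911012] g 0.4016109201460953 0.0
```

```bash
python3 jog.py '[{"d": [-0.001, 0.003, 0.03]}, {"d": [0, 0, 0.03]}, {"d": [0, 0, 0.02]}, {}, {}]'
python3 jog.py '[{}, {}]'
python3 d.py .4458 -.2455 .133 136.2
```

```text
time: 11.8
tool_pos: [0.4464, -0.246, 0.1354]
tcp_rot: [2.889, 1.232, 0.001]
wrist_force: [0.8, -0.9, -0.4]
width: 0.4
grip_force: 0.0
time: 12.05
tool_pos: [0.4464, -0.2461, 0.1353]
tcp_rot: [2.889, 1.231, 0.002]
wrist_force: [0.3, 0.2, 1.0]
width: 0.398
grip_force: 0.0
t 12.05 pos [ 0.44639249 -0.24607306  0.13534249] yang -43.82979662776219 q [-0.55  0.03  2.05 -0.    1.05  0.21]
delta tool [ 2.22974724e-06 -8.28611499e-04  2.34096487e-03] turn -0.0005200492604407133 tilt -0.9999982165216886 F [0.28182712 0.20969408 0.99985999] M [0.03345489 0.04404123 0.02679733] g 0.39804609234801114 0.0
```

Grip and swing most of the way.

```bash
python3 jog.py '[{}, {}, {}, {}]' 0.0 30
python3 jog.py '[{"d": [0.001, -0.009, 0], "spin": 0.18}, {"d": [0.001, -0.009, 0], "spin": 0.18}, {}, {}]'
python3 d.py .4298 -.2083 .133 88
```

```text
time: 12.55
tool_pos: [0.446, -0.2459, 0.1348]
tcp_rot: [2.889, 1.231, 0.0]
wrist_force: [-0.7, 0.2, 3.2]
width: 0.131
grip_force: 29.3
time: 13.05
tool_pos: [0.4357, -0.2312, 0.1348]
tcp_rot: [3.062, 0.699, 0.0]
wrist_force: [-1.8, 0.3, 5.4]
width: 0.133
grip_force: 30.0
t 13.05 pos [ 0.43568117 -0.23120224  0.1347553 ] yang -64.2917488048594 q [-0.54  0.    2.09 -0.    1.05  0.58]
delta tool [ 0.00463568 -0.02318743  0.00174232] turn 0.4836002133248574 tilt -0.9999998405548781 F [-1.78784038  0.25419214  5.38215279] M [-0.00960865  0.25217916 -0.02926927] g 0.13273349934828835 30.004782378673553
```

```bash
python3 jog.py '[{"d": [0.001, -0.009, 0], "spin": 0.18}, {"d": [0.001, -0.009, 0], "spin": 0.18}, {"d": [0, -0.004, 0], "spin": 0.08}, {}, {}]'
python3 d.py .4298 -.2083 .133 88
python3 jog.py '[{"d": [0, -0.002, 0], "spin": 0.04}, {}, {}]'
python3 d.py .4298 -.2083 .133 88
```

```text
time: 13.68
tool_pos: [0.4311, -0.2098, 0.1347]
tcp_rot: [3.141, 0.014, 0.001]
wrist_force: [-1.4, -0.8, 6.6]
width: 0.128
grip_force: 30.0
t 13.675 pos [ 0.43114234 -0.20976915  0.13474369] yang -89.4857062956893 q [-0.5  -0.03  2.11 -0.    1.05  1.06]
delta tool [-0.00132984 -0.00148178  0.00174258] turn 0.04388270350238675 tilt -0.9999998423282243 F [-1.41286696 -0.83210966  6.55777492] M [-0.076812    0.18079769 -0.07012529] g 0.12823744115358082 30.01088261604309
time: 14.05
tool_pos: [0.4312, -0.2084, 0.1348]
tcp_rot: [3.14, -0.049, 0.001]
wrist_force: [-1.9, -3.2, 6.3]
width: 0.124
grip_force: 30.0
t 14.05 pos [ 0.43120746 -0.20838479  0.13477448] yang -91.79777034365429 q [-0.5  -0.03  2.11 -0.    1.05  1.1 ]
delta tool [-1.41087394e-03 -4.34278481e-05  1.77326379e-03] turn 0.003529573348409241 tilt -0.9999983871977467 F [-1.93833336 -3.23946924  6.26226884] M [-0.58679376  0.26124835 -0.00475426] g 0.12367070018869813 30.002673268318176
```

```bash
python3 jog.py '[{"d": [0, -0.003, 0]}, {}, {}]'
python3 jog.py '[{"d": [0, -0.003, 0]}, {}, {}]'
```

```text
time: 14.42
tool_pos: [0.4312, -0.2081, 0.1348]
tcp_rot: [3.134, -0.048, 0.002]
wrist_force: [-2.8, -13.6, 0.8]
width: 0.128
grip_force: 30.1
time: 14.8
tool_pos: [0.4313, -0.2079, 0.1348]
tcp_rot: [3.129, -0.046, 0.002]
wrist_force: [-3.1, -24.1, -2.0]
width: 0.129
grip_force: 30.5
```

```bash
python3 jog.py '[{}, {}, {}, {"d": [0, 0, -0.05]}, {"d": [0, 0, -0.06]}]' 0.4
python3 jog.py '[{"d": [0, 0, -0.06]}, {"d": [-0.05, 0, -0.03]}, {"d": [-0.04, 0, 0]}, {}, {}]'
python3 - <<'E'
from h import *
t,s,w=[imaging.camera_info(n) for n in("top","scene","wrist")]
im={n:imaging.read_camera(n)[:,:,::-1].copy() for n in("top","scene","wrist")}
for n,i in(("top",t),("scene",s),("wrist",w)):
    print(n,proj(i,[[.4298,-.2083,.165],[.4144,-.144,.165]]).round())
a=im["scene"][95:235,290:410];b=im["wrist"]
cv2.imwrite("pics/c3.png",np.hstack([cv2.resize(a,(360,420)),cv2.resize(b,(440,420))]))
E
```

```text
time: 15.42
tool_pos: [0.4297, -0.2001, 0.2435]
tcp_rot: [-3.138, 0.052, 0.006]
wrist_force: [1.1, 0.4, 0.4]
width: 0.397
grip_force: 0.0
time: 16.05
tool_pos: [0.3413, -0.198, 0.334]
tcp_rot: [-3.141, 0.053, -0.001]
wrist_force: [-1.3, -0.8, 0.5]
width: 0.399
grip_force: 0.0
top [[447. 287.]
 [403. 298.]]
scene [[363. 130.]
 [371. 156.]]
wrist [[333. 102.]
 [251. 126.]]
```

View pics/c3.png

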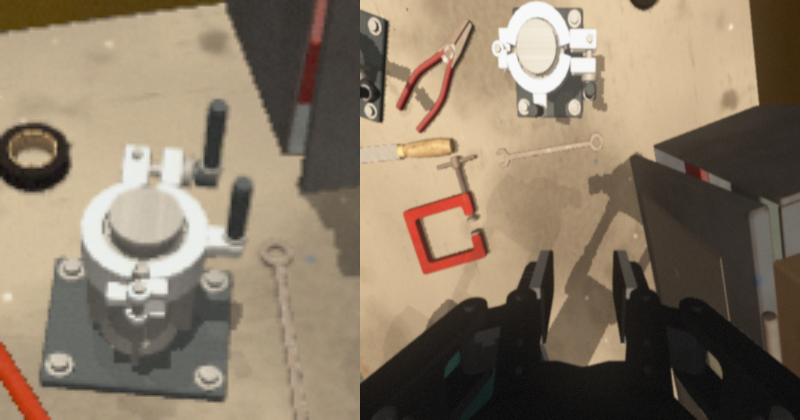

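The ring is shut, and the bolt lies in the slot. Both pin tops, at scene pixels (363,130) and (370,156), match the predicted closed positions.

```bash
python3 -c "
from workcell import bot, imaging
print(bot.finish_job())"
```

```text
the job is handed in; nothing more can be done
None
```

On the stand with the capped tube, I swung the clamp ring shut to its stop and then the latch bolt home to its stop, left the spare stand alone, and handed the job in at about 16 s; no verdict was shown.

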